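# Raise the backrest with the bed's joystick

## Robot

A 6-joint arm with a two-finger parallel gripper is mounted at the origin on the work surface. World frame = base frame: x ahead of the robot, y to its left, z up, the work surface at z = 0. Lengths are in mm, angles in rad, forces in N, time in s.
With the tool pointing down it reaches from about 275 to 825 mm from the base axis. Payload 4.9 kg.
Tool frame: the origin (TCP) lies at the very end of the fingers, on their centre line; the grasp point (between the pads) lies 19 mm behind it; z points along the fingers, y is the direction in which the jaws open and shut (so a half turn about z gives the same grasp; the last joint's range is limited). The gripper opens to 85 mm and grips with 20 to 120 N. Pads are 22 mm wide; open, the fingers measure 114 mm over their backs; the gripper's body (76 mm by 85 mm) begins 54 mm behind the grasp point. The pads swing forward as they close: fully open they stand 13 mm farther back than shut.
Start: joints at [-1.275, 0.326, -0.193, 1.052, 0, 1.437], TCP at [229.192, -499.989, 231.281] pointing down, gripper open.
Joint ranges: [-2.65, 2.65], [-0.97, 1.79], [-1.3, 1.35], [-1.93, 2.1], [-1.47, 1.37], [-3.14, 3.14]. Speed limits (rad/s): [2.57, 2.57, 3.14, 3.14, 3.14, 3.14].

## Interface

Orientations are given as [roll, pitch, yaw] about the fixed x, y, z axes, in that order (R = Rz(yaw) Ry(pitch) Rx(roll)).
In Python, from bench import bot, solve_ik, imaging gives the robot as it stands. Calls block until the motion is done:
- bot.move_ptp(position, orientation): joint-space move of the TCP to a pose.
- bot.movel(position, rot=None, max_speed=150, threshold=None): straight line of the TCP; rot=None keeps the orientation; max_speed is the mean speed in mm/s. With threshold (N) it stops when the force on the tool has changed by that much, and returns True; else False.
- bot.move_j(angles): joint-space move.
- bot.grip(opening, effort=None): opening from 0.0 (shut) to 1.0 (fully open); effort is the grip in N (None keeps the last); returns when the fingers have stopped.
- bot.dwell(seconds).
- solve_ik(position, orientation): joint angles nearest the present ones, or None.
- bot.get_state(): the state.
- imaging.capture(name): name is "scene" or "side" or "wrist"; returns the picture (420x560x3 uint8, blue, green, red); there is no depth.
- imaging.camera_model(name): a dict with "K" (3x3 intrinsics, pixels), "position" and "rotation" of the camera in the world. Camera axes: x right, y up, looking along -z (the intrinsics and any distortion apply to the point x, -y, -z); pixel columns grow to the right and rows downward; lengths in mm; the calibration is good to about 2 mm. A picture is of the moment at which its call begins: read the wrist's pose just before it. camera_model takes no time and is no camera call; for the wrist camera it gives the pose at the moment of the call.
A pose or a line that the arm cannot do raises bot.IKError and nothing moves.
- bot.sign_off(): hands the job in, once; it reports no verdict.
The state is a dict: "t": time; "qpos": joint angles; "joint_velocities": joint speeds; "effort": joint torques, N m; "tcp_pos": TCP position; "orientation": TCP orientation; "contact_force": force on the tool from outside, world axes, zero at the start; "wrist_torque": the same for the moment, N m; "opening": opening from 0.0 (shut) to 1.0 (fully open).
Only numpy, scipy, OpenCV 4.12 (cv2) and the standard library are available. Lean on these libraries where they do the work, as an engineer would, in place of code of your own. Each camera call takes 0.05 s, during which the arm holds its last target.

## Task

Two control boxes stand on the ward trolley. On the one with the tall, ball-topped joystick (the bed control), tilt that stick nearly as far as it goes straight towards the box's raised screen hood, away from its black wrist rest, and hold it there for two seconds so that the backrest rises; then let go, so that it springs back upright. Do not work that stick in any other direction, do not move the short stick of the other box, and do not push or knock over the pink pump bottle.

Things in the scene. Friction and masses are not known exactly. Their poses are not given: they have to be found in the camera images.
- bed: Bed control box, off-white, fixed, 150 (x) by 110 (y) mm, top face 50 mm up. Origin: centre of its underside; z up. +x points to the screen hood, an off-white block 30 mm long, 96 wide, top 80 mm up, 56 mm from the origin; a black wrist rest (top 61 mm up) lies at -62 mm. The tall stick stands in its middle, pivoting both ways about a point on the box's z axis 50 mm up.
- bed_knob (a point): Centre of the black ball, 32 mm across, of the tall stick: 95 mm from the pivot on a 10 mm steel rod, 145 mm above the trolley top when upright. The stick is sprung back upright from any side; stops at 0.45 rad (26 degrees) each way, the ball then 41 mm off centre; holding it there takes about 4 N at the ball.
- cam_knob (a point): Centre of the black flat disc, 36 mm across, 12 mm thick, on the short stick of the other control box (the ward camera's), 95 mm above the trolley top. That box has the same shape as the bed control, its stick also in the middle.
- sanitiser_center (a point): A point on the axis of the loose pink pump bottle, 60 mm above its foot: body 62 mm in diameter, 146 mm tall with its white pump; a bystander beyond the boxes.
Mind the look-alikes: they are no part of the job. What is shaped like the bed but green or orange is not meant.

How it is judged:
By the outcome, as a careful person would: the job done as asked, in the order asked, and still so for the second after the job is handed in, with the robot touching nothing.
It also fails if it takes over 35 s, if anything falls off the work surface, if the arm or the gripper's body presses on something with over 40 N, if the wrist force passes 120 N, or if a joint passes its speed limit or range.

## Working session

There is one attempt and no reset: what is moved stays moved. The work goes in short steps, each a Python script; the robot and the scene stay as the last script left them, time stands still between calls to the robot, and variables do not carry over. Pictures are saved under pics/ and viewed, and the job is handed in when it is done.

```bash
mkdir -p pics; ls; python3 - <<'E'
from bench import bot, solve_ik, imaging
import cv2
for n in ("scene","side","wrist"):
    m=imaging.camera_model(n); print(n,m)
    cv2.imwrite(f"pics/{n}0.png",imaging.capture(n))
s=bot.get_state(); print(s)
E
```

```text
pics
scene {'K': array([[501.57662623,   0.        , 272.53959337],
       [  0.        , 501.57662623, 204.94825312],
       [  0.        ,   0.        ,   1.        ]]), 'position': array([ 915.70982826,  611.56592218, 1189.82056094]), 'rotation': array([0.58044878, 0.01525825, 2.59085243])}
side {'K': array([[536.24684799,   0.        , 270.33256146],
       [  0.        , 536.24684799, 207.17598988],
       [  0.        ,   0.        ,   1.        ]]), 'position': array([ -61.4985969 ,  829.95617411, 1049.63313588]), 'rotation': array([ 0.84156121,  0.00784911, -2.53953057])}
wrist {'K': array([[344.95744468,   0.        , 280.60234405],
       [  0.        , 344.95744468, 203.45758909],
       [  0.        ,   0.        ,   1.        ]]), 'position': array([ 303.64561243, -464.86191351,  372.92838914]), 'rotation': array([-0.32312195,  0.00124888, -1.14165163])}
{'t': 0.15, 'qpos': array([-1.27518121e+00,  3.26818058e-01, -1.93355376e-01,  1.05202665e+00,
       -9.52712787e-06,  1.43662362e+00]), 'joint_velocities': array([ 1.61965414e-03, -2.23398440e-03,  5.03259933e-03,  6.35661219e-05,
        1.26973153e-03,  1.05792843e-03]), 'effort': array([ 1.59713312e-03, -4.43702173e+01,  2.62665868e+01,  1.04278751e-02,
       -4.29414115e-05,  5.28400363e-06]), 'tcp_pos': array([ 229.05979872, -499.52844615,  230.65708475]), 'orientation': array([-3.14020024e+00, -1.78340139e-04,  4.29787707e-01]), 'contact_force': array([ 0.34354533,  0.17417541, -0.05906853]), 'wrist_torque': array([ 0.01278751,  0.03196111, -0.02515093]), 'opening': 1.0026650078505326}
```

View pics/scene0.png

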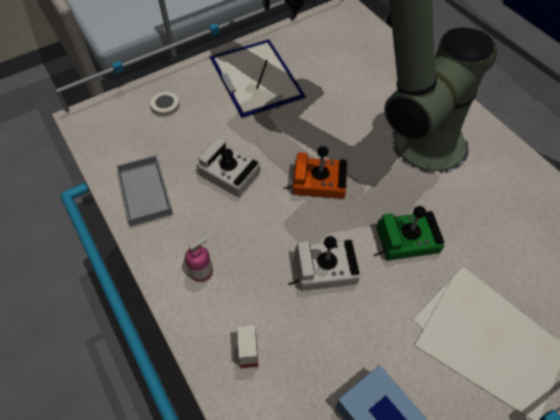

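View pics/side0.png

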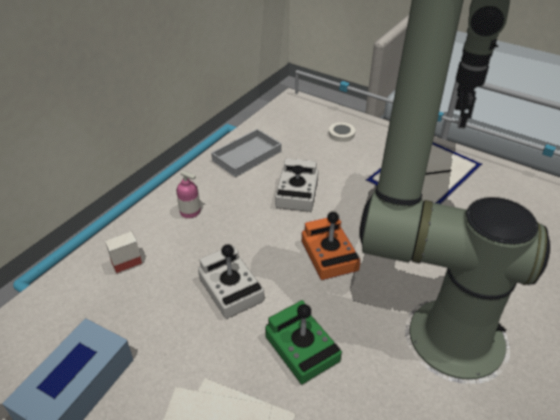

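View pics/wrist0.png

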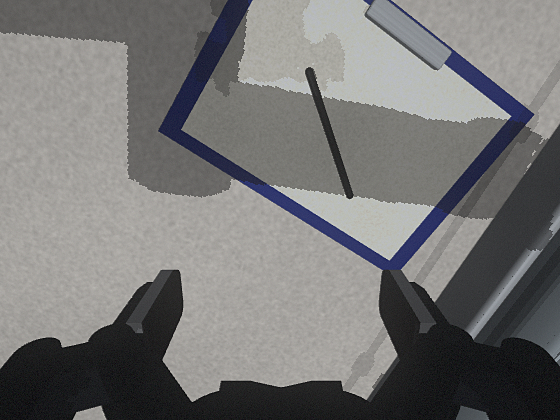

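The bed control is the white box with the tall stick: ball near (330,242) in the scene view and (228,250) in the side view. The camera box is the white one at (228,165) and (297,180). The bottle is at (198,262) and (188,197). Next I triangulate.

```bash
cat > h.py <<'E'
from bench import bot, solve_ik, imaging
import cv2, numpy as np
from scipy.spatial.transform import Rotation as Rn
def ray(m,uv):
    d=np.linalg.inv(m["K"])@np.array([uv[0],uv[1],1.]); d=d*[1,-1,-1]
    R=Rn.from_euler("xyz",m["rotation"]).as_matrix(); d=R@d
    return m["position"],d/np.linalg.norm(d)
def plane(m,uv,z):
    p,d=ray(m,uv); return p+d*(z-p[2])/d[2]
def tri(ms,uvs):
    A=np.zeros((3,3));b=np.zeros(3)
    rs=[ray(m,u) for m,u in zip(ms,uvs)]
    for p,d in rs:
        P=np.eye(3)-np.outer(d,d);A+=P;b+=P@p
    x=np.linalg.solve(A,b); return x,[np.linalg.norm((np.eye(3)-np.outer(d,d))@(x-p)) for p,d in rs]
def proj(m,X):
    R=Rn.from_euler("xyz",m["rotation"]).as_matrix(); c=R.T@(np.array(X,float)-m["position"]); c=c*[1,-1,-1]
    u=m["K"]@c; return u[:2]/u[2]
E
python3 - <<'E'
from h import *
a=cv2.imread("pics/scene0.png");b=cv2.imread("pics/side0.png")
f=lambda im,x,y,w,h:cv2.resize(im[y:y+h,x:x+w],None,fx=6,fy=6,interpolation=cv2.INTER_CUBIC)
cv2.imwrite("pics/z1.png",np.hstack([f(a,275,220,65+35-35,90)[:,:],f(b,195,235,68,90)]) )
ms=[imaging.camera_model(n) for n in("scene","side")]
print(tri(ms,[(330,242),(228,250)]))
print(tri(ms,[(226,153),(297,172)]), tri(ms,[(198,258),(188,193)]))
E
```

```text
(array([511.68792689, 182.29784051, 149.7231025 ]), [np.float64(0.9011902485773085), np.float64(0.901190248577348)])
(array([ 574.68144597, -223.73869289,   92.42397521]), [np.float64(4.357237170109326), np.float64(4.3572371701092205)]) (array([787.82043161,  16.27784752,  76.10763967]), [np.float64(0.1642984927095596), np.float64(0.16429849270946822)])
```

View pics/z1.png

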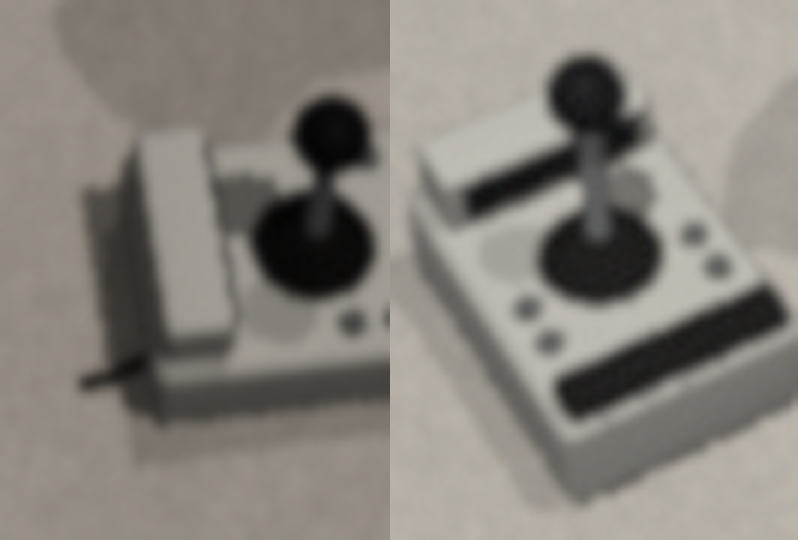

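```bash
python3 - <<'E'
from h import *
a=imaging.camera_model("scene");b=imaging.camera_model("side")
im=cv2.imread("pics/scene0.png")
P=np.array([(142,133),(205,130),(232,335),(170,340)])/6+[275,220]
X=np.array([plane(a,u,80) for u in P]);print(X.round(1));
c=X.mean(0)
for i,j in((0,3),(1,2)):
    d=X[j]-X[i];print("hood len",np.linalg.norm(d),"axis deg",np.degrees(np.arctan2(d[1],d[0]))-90)
# wrist rest in side view, z=61 front long edge
Q=np.array([(556,382),(762,288),(788,312),(570,418)])/6;Q=Q-[65,0]+[195,235]
W=np.array([plane(b,u,61) for u in Q]);print(W.round(1))
d=W[1]-W[0];print(np.degrees(np.arctan2(d[1],d[0])),np.linalg.norm(d)); 
v=c-W.mean(0);print("hood-rest",v,np.degrees(np.arctan2(v[1],v[0])))
# ball: dark-mask circle
for n,m,uv in(("scene",a,(330,242)),("side",b,(228,250))):
    g=cv2.cvtColor(cv2.imread(f"pics/{n}0.png"),cv2.COLOR_BGR2GRAY)
    mk=(g<62).astype(np.uint8); y=int(uv[1]);x=int(uv[0]);sub=mk[y-9:y+10,x-9:x+10]
    k,l,s,cc=cv2.connectedComponentsWithStats(sub);print(n,s[1:],cc[1:]+[x-9,y-9], proj(m,[511,182,50]))
E
```

```text
[[552.1 113.1  80. ]
 [528.9 125.9  80. ]
 [572.2 210.   80. ]
 [594.6 198.7  80. ]]
hood len 95.54747505188075 axis deg -26.41743154900471
hood len 94.61957266119106 axis deg -27.252141895657914
[[482.6 247.6  61. ]
 [443.9 164.4  61. ]
 [428.3 168.6  61. ]
 [467.3 258.3  61. ]]
-114.9198027309502 91.75217131032528
hood-rest [106.45102781 -47.78972154  19.        ] -24.17703876498485
scene [[  3   3  13  16 126]] [[329.80952381 242.69047619]] [326.89198197 260.62665265]
side [[  3   4  14  15 136]
 [  6  18   2   1   2]] [[228.30882353 252.02205882]
 [225.5        259.        ]] [230.512935   278.64939927]
```

```bash
python3 - <<'E'
from h import *
yaw=np.radians(-26.2); ax=np.array([np.cos(yaw),np.sin(yaw),0])
c=np.array([511.5,184,0])
p=c-75*ax+[0,0,300]
q=solve_ik(p,[np.pi,0,yaw]);print(q, solve_ik(p,[np.pi,0,yaw+np.pi]))
bot.move_ptp(p,[np.pi,0,yaw])
m=imaging.camera_model("wrist");im=imaging.capture("wrist");cv2.imwrite("pics/w1.png",im)
import pickle;pickle.dump(m,open("w1.pkl","wb"))
s=bot.get_state();print(s["t"],s["tcp_pos"],s["orientation"],m)
E
```

```text
[ 0.30520576  0.18401802 -0.20521448  1.18156382  0.         -2.37911063] [ 0.30520576  0.18401802 -0.20521448  1.18156382  0.          0.76248202]
3.3833 [444.37184729 216.77985216 299.93574598] [ 3.14145934e+00  1.68120609e-05 -4.58079290e-01] {'K': array([[344.95744468,   0.        , 280.60234405],
       [  0.        , 344.95744468, 203.45758909],
       [  0.        ,   0.        ,   1.        ]]), 'position': array([517.93873746, 181.60521343, 442.27923167]), 'rotation': array([-3.22813899e-01, -8.40947498e-04, -2.02950571e+00])}
```

View pics/w1.png

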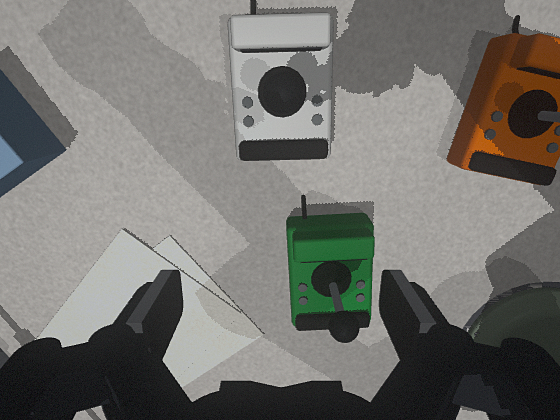

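The wrist view shows the white box square in view: hood at (281,33), boot and ball at (282,91), wrist rest at (283,150). I'll use their centres and edges for the axis.

```bash
python3 - <<'E'
from h import *
import pickle
m=pickle.load(open("w1.pkl","rb"));im=cv2.imread("pics/w1.png");g=cv2.cvtColor(im,cv2.COLOR_BGR2GRAY)
mk=(g<70).astype(np.uint8);mk[:, :225]=0;mk[:,340:]=0;mk[175:]=0
k,l,s,cc=cv2.connectedComponentsWithStats(mk)
for i in range(1,k):
    if s[i,4]>200:
        pts=np.argwhere(l==i)[:,::-1].astype(np.float32)
        print(s[i],cc[i]); 
        Z=61 if s[i,1]>120 else (50 if s[i,1]>55 else 65)
        W=np.array([plane(m,u,Z)[:2] for u in pts]).astype(np.float32)
        (c,wh,an)=cv2.minAreaRect(W);print(Z,"centre",c,"size",wh,"ang",an,W.mean(0))
cv2.imwrite("pics/w1z.png",cv2.resize(im[0:170,215:350],None,fx=3.5,fy=3.5,interpolation=cv2.INTER_CUBIC))
E
```

```text
[240  47  83   6 308] [280.87012987  49.53571429]
65 centre (550.397216796875, 164.794677734375) size (82.26869201660156, 3.655839681625366) ang 65.14112091064453 [550.5587  164.85565]
[ 258   66   48   51 1932] [281.73964803  91.14130435]
50 centre (514.1568603515625, 182.01483154296875) size (51.085147857666016, 51.42473602294922) ang 63.714229583740234 [514.2883  181.66943]
[ 239  139   89   22 1741] [283.12693854 149.42331993]
61 centre (458.81964111328125, 207.56187438964844) size (97.77108764648438, 22.208023071289062) ang 65.12132263183594 [458.7537  207.37477]
```

View pics/w1z.png

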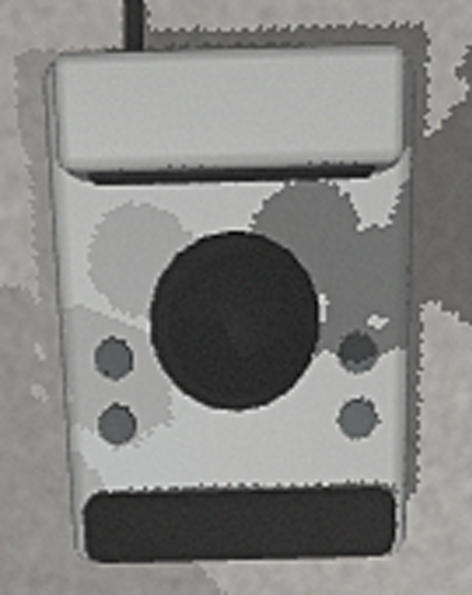

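```bash
cat >> h.py <<'E'
YAW=np.radians(-25.0); AX=np.array([np.cos(YAW),np.sin(YAW),0]); LAT=np.array([-AX[1],AX[0],0])
C=np.array([514,181.7,0]); ORI=[np.pi,0,YAW]
def arc(th): return C+AX*95*np.sin(th)+[0,0,50+95*np.cos(th)-19]
E
python3 - <<'E'
from h import *
bot.move_ptp(C+[0,0,195],ORI)
print(bot.get_state()["t"],bot.movel(arc(0),max_speed=80,threshold=8))
s=bot.get_state();print(s["t"],s["tcp_pos"],s["orientation"],s["contact_force"])
for n in("scene","side","wrist"): cv2.imwrite(f"pics/{n}2.png",imaging.capture(n))
f=lambda n,x,y:cv2.resize(cv2.imread(f"pics/{n}2.png")[y:y+110,x:x+100],None,fx=4,fy=4,interpolation=cv2.INTER_CUBIC)
cv2.imwrite("pics/z2.png",np.hstack([f("scene",275,190),f("side",185,205)]))
E
```

```text
3.9667 False
4.975 [514.43090527 181.81009629 126.52593365] [-3.14101443e+00 -7.62539383e-04 -4.36290409e-01] [0.89193066 0.66533824 0.04902457]
```

View pics/z2.png

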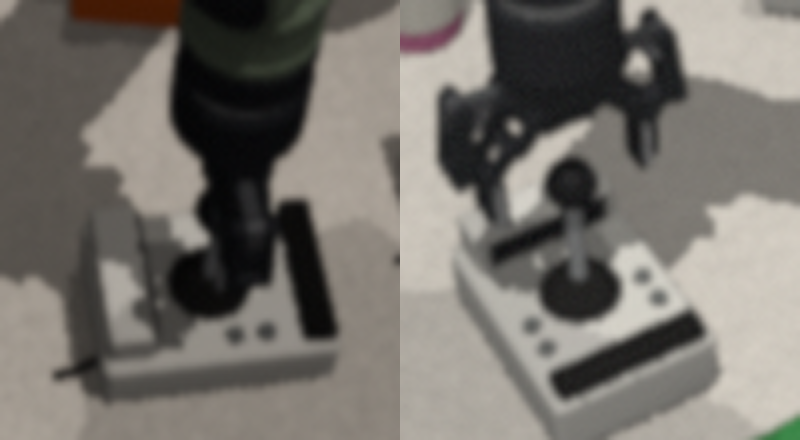

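View pics/wrist2.png

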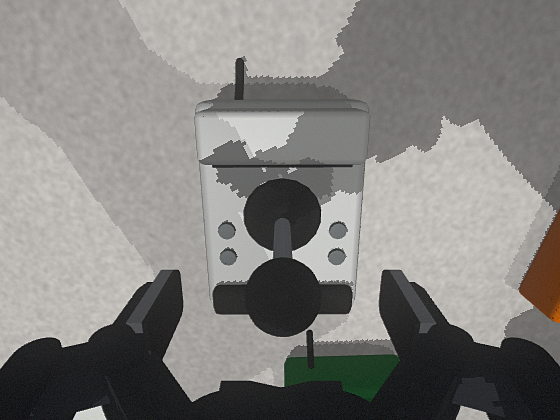

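The ball (282,297) sits midway between the finger tips (180 and 382, mid 281), so lateral centring is good. Closing gently.

```bash
python3 - <<'E'
from h import *
bot.grip(0.0,25)
s=bot.get_state();print(s["t"],s["opening"],s["tcp_pos"],s["contact_force"])
for n in("scene","side","wrist"): cv2.imwrite(f"pics/{n}3.png",imaging.capture(n))
f=lambda n,x,y:cv2.resize(cv2.imread(f"pics/{n}3.png")[y:y+110,x:x+100],None,fx=4,fy=4,interpolation=cv2.INTER_CUBIC)
cv2.imwrite("pics/z3.png",np.hstack([f("scene",275,190),f("side",185,205)]))
E
```

```text
5.675 0.3527726442116857 [514.17159571 181.69653743 126.18634783] [-0.57037078 -1.02828995  2.50662705]
```

View pics/z3.png

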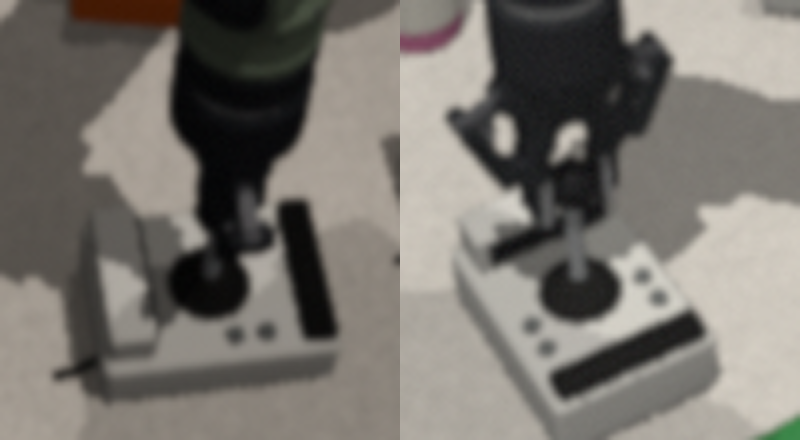

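View pics/wrist3.png

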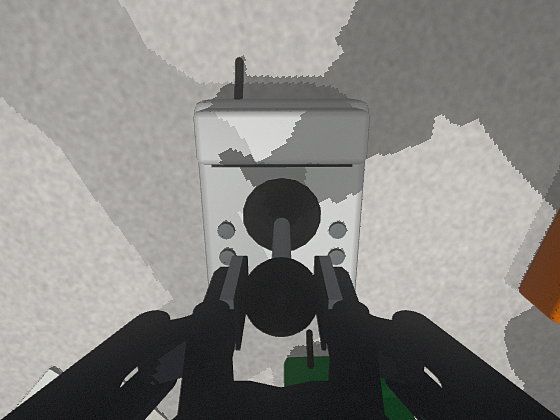

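Gripped: the ball stays at (282,297), rod straight, and the opening of 0.35 fits the ball. Now I tilt along the arc.

```bash
python3 - <<'E'
from h import *
for th in (0.1,0.2,0.3,0.37,0.42):
    bot.movel(arc(th),max_speed=50)
    s=bot.get_state();print(th,s["t"],s["tcp_pos"].round(1),s["contact_force"].round(2),round(s["opening"],3))
for n in("scene","side","wrist"): cv2.imwrite(f"pics/{n}4.png",imaging.capture(n))
f=lambda n,x,y:cv2.resize(cv2.imread(f"pics/{n}4.png")[y:y+110,x:x+100],None,fx=4,fy=4,interpolation=cv2.INTER_CUBIC)
cv2.imwrite("pics/z4.png",np.hstack([f("scene",275,190),f("side",185,205)]))
E
```

```text
0.1 6.1667 [522.9 177.7 125.6] [-1.99  0.14  4.72] 0.353
0.2 6.5083 [531.1 173.8 124. ] [-0.85  1.69  4.82] 0.356
0.3 6.85 [539.4 169.8 121.6] [-2.76  1.19  3.09] 0.357
0.37 7.1333 [545.  167.2 119.4] [-1.77  1.58  3.57] 0.358
0.42 7.3833 [549.1 165.2 117.5] [-3.14  0.71  3.58] 0.359
```

View pics/z4.png

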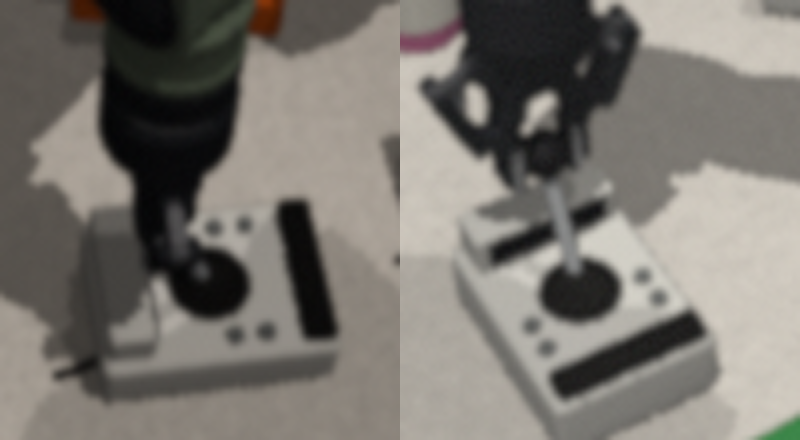

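View pics/wrist4.png

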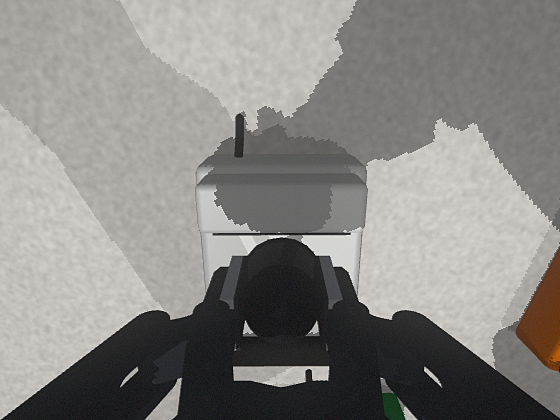

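```bash
python3 - <<'E'
from h import *
b=imaging.camera_model("side");a=imaging.camera_model("scene")
for th in(0,.3,.36,.42,.45): 
    X=arc(th)+[0,0,19]; w=imaging.camera_model("wrist"); print(th,proj(b,X),proj(a,X),proj(w,X))
f=lambda p,x,y,w,h,k:cv2.resize(cv2.imread(p)[y:y+h,x:x+w],None,fx=k,fy=k,interpolation=cv2.INTER_CUBIC)
g=lambda im:np.clip(im.astype(float)*2.2,0,255).astype(np.uint8)
cv2.imwrite("pics/z5.png",g(np.hstack([f("pics/wrist4.png",220,225,125,150,3),f("pics/side4.png",205,220,50,60,7.5)])))
E
```

```text
0 [227.2216752  251.12930181] [328.79957864 242.86578511] [282.60992908 384.98193769]
0.3 [221.91138439 244.94951591] [316.97504347 245.00529137] [282.6273746  323.41134996]
0.36 [220.94176789 244.09101348] [314.68514047 245.62415336] [282.61462954 309.5644592 ]
0.42 [220.01142681 243.36427724] [312.4433368  246.30072537] [282.59657705 295.53463615]
0.45 [219.56198167 243.05075781] [311.34341923 246.65968947] [282.58563067 288.49856375]
```

View pics/z5.png

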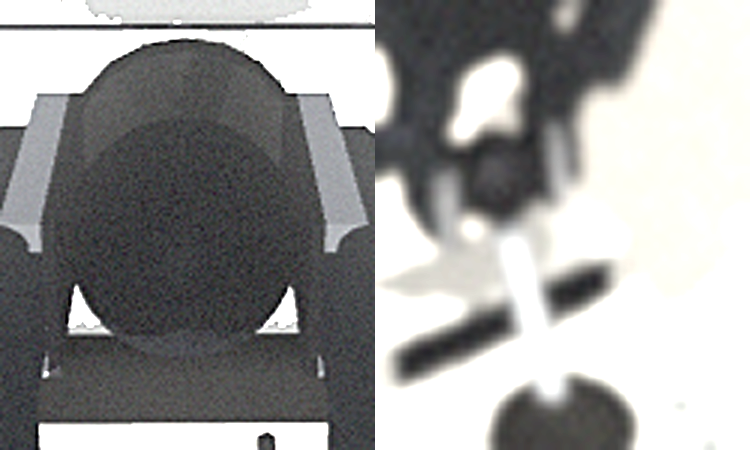

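In the wrist view the ball is now centred near row 304, against 295 predicted. The side view agrees that the tilt is about 0.39–0.40 rad, so the ball slipped about 3 mm in the pads. I advance a little further, check, then hold.

```bash
python3 - <<'E'
from h import *
for th in (0.445,):
    bot.movel(arc(th),max_speed=30)
    s=bot.get_state();print(th,s["t"],s["tcp_pos"].round(1),s["contact_force"].round(2),round(s["opening"],3))
w=imaging.camera_model("wrist")
for n in("side","wrist"): cv2.imwrite(f"pics/{n}5.png",imaging.capture(n))
for th in(.36,.40,.42,.45): 
    print(th,proj(w,arc(th)+[0,0,19]))
f=lambda p,x,y,w,h,k:cv2.resize(cv2.imread(p)[y:y+h,x:x+w],None,fx=k,fy=k,interpolation=cv2.INTER_CUBIC)
g=lambda im:np.clip(im.astype(float)*2.2,0,255).astype(np.uint8)
cv2.imwrite("pics/z6.png",g(np.hstack([f("pics/wrist5.png",220,225,125,150,3),f("pics/side5.png",205,220,50,60,7.5)])))
E
```

```text
0.445 7.7833 [551.  164.3 116.7] [-2.55  1.24  3.2 ] 0.354
0.36 [282.63664712 315.85130996]
0.4 [282.62426709 306.48446701]
0.42 [282.61721151 301.78215448]
0.45 [282.60557509 294.7209799 ]
```

View pics/z6.png

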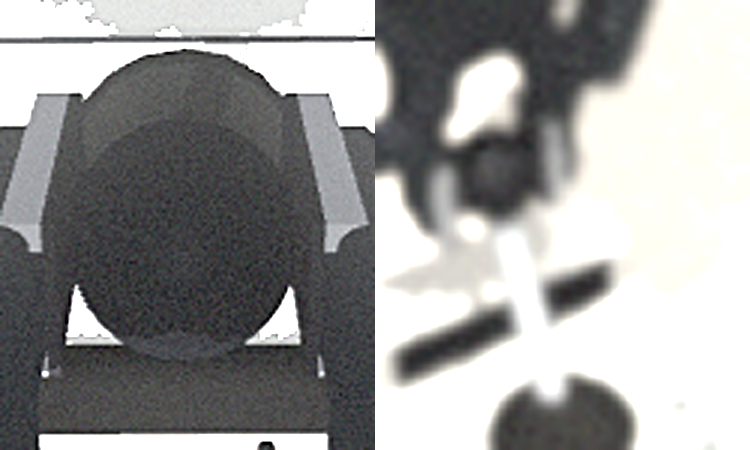

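The tilt now reads about 0.415 rad (ball row about 304.5). A small nudge more, then hold for over 2 s, ease back near upright and let go.

```bash
python3 - <<'E'
from h import *
bot.movel(arc(0.455),max_speed=20)
t0=bot.get_state()["t"]
bot.dwell(1.3); s=bot.get_state();print(s["t"]-t0,s["tcp_pos"].round(1),s["contact_force"].round(2),round(s["opening"],3))
w=imaging.camera_model("wrist");print([proj(w,arc(th)+[0,0,19])[1].round(1) for th in(.4,.42,.45)])
cv2.imwrite("pics/wrist6.png",imaging.capture("wrist"))
bot.dwell(1.3)
for th in (0.36,0.26,0.16,0.06):
    bot.movel(arc(th),max_speed=50)
s=bot.get_state();print(s["t"],s["tcp_pos"].round(1),s["contact_force"].round(2),round(s["opening"],3))
bot.grip(1.0)
s=bot.get_state();print(s["t"],s["contact_force"].round(2),round(s["opening"],3))
for n in("side","wrist"): cv2.imwrite(f"pics/{n}7.png",imaging.capture(n))
f=lambda p,x,y,w,h,k:cv2.resize(cv2.imread(p)[y:y+h,x:x+w],None,fx=k,fy=k,interpolation=cv2.INTER_CUBIC)
g=lambda im:np.clip(im.astype(float)*2.2,0,255).astype(np.uint8)
cv2.imwrite("pics/z7.png",np.hstack([g(f("pics/wrist6.png",220,225,125,150,2)),cv2.resize(cv2.imread("pics/wrist7.png"),(400,300))]))
E
```

```text
1.299999999999999 [551.8 164.1 116.3] [-4.17  1.68  2.69] 0.359
[np.float64(308.7), np.float64(303.9), np.float64(296.9)]
12.1417 [519.3 179.4 126.1] [ 0.43 -0.45 -4.25] 0.357
12.725 [-0.08  0.08 -0.  ] 1.0
```

View pics/z7.png

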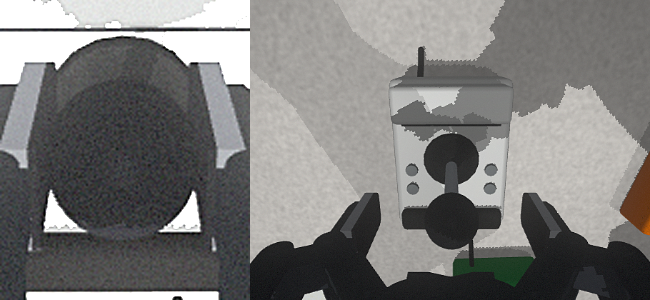

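Held: ball at row ~304.7, about 0.42 rad, for 2.65 s. The stick is released and the fingers are clear on both sides. Withdrawing straight up, then verifying.

```bash
python3 - <<'E'
from h import *
p=bot.get_state()["tcp_pos"].copy(); p[2]=230
bot.movel(p,max_speed=120)
bot.move_ptp(C-75*AX+[0,0,300],ORI)
s=bot.get_state();print(s["t"],s["contact_force"].round(2))
w=imaging.camera_model("wrist")
for n in("scene","side","wrist"): cv2.imwrite(f"pics/{n}8.png",imaging.capture(n))
a=imaging.camera_model("scene");b=imaging.camera_model("side")
for n,uv in(("scene",(330,242)),("side",(228,250))):
    for k in(0,8):
        g=cv2.cvtColor(cv2.imread(f"pics/{n}{k}.png"),cv2.COLOR_BGR2GRAY);x,y=uv
        q,l,st,cc=cv2.connectedComponentsWithStats((g<62).astype(np.uint8)[y-9:y+10,x-9:x+10]);i=1+np.argmax(st[1:,4]) if q>1 else 0
        print(n,k,st[i],cc[i]+[x-9,y-9])
cv2.imwrite("pics/z8.png",np.hstack([cv2.resize(cv2.imread(f"pics/{n}8.png"),(400,300)) for n in("scene","side")]))
E
```

```text
14.35 [ 0.43 -0.27 -0.51]
scene 0 [  3   3  13  16 126] [329.80952381 242.69047619]
scene 8 [  3   4  13  15 129] [329.5503876  243.01550388]
side 0 [  3   4  14  15 136] [228.30882353 252.02205882]
side 8 [  3   4  14  15 135] [228.34814815 252.00740741]
```

View pics/z8.png

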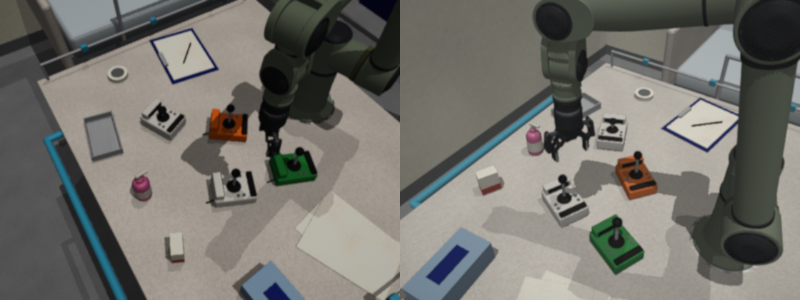

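View pics/wrist8.png

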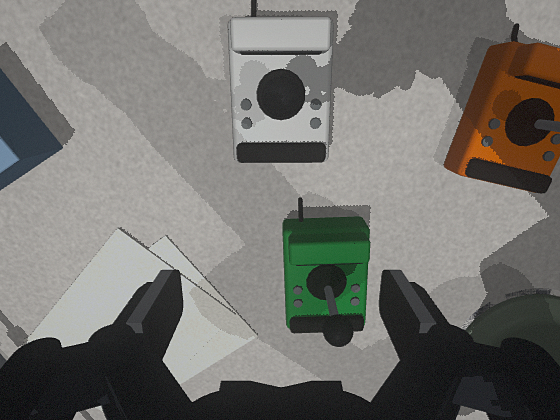

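The ball is back within 0.4 px of its starting place in both fixed views. The bottle, the short stick and the look-alikes look unmoved, and the arm is clear. Handing in.

```bash
python3 - <<'E'
from bench import bot
bot.sign_off()
E
```

```text
the job is handed in; nothing more can be done
```

The bed control's tall stick was tilted towards its screen hood, held for about 2.6 s, then let go and sprung back upright. I gripped the ball, moved it along its arc, eased it back to near upright and opened the gripper. The job was handed in at about 14.4 s of the 35 s allowed.

- **Tilt:** the wrist view put the held stick at about 0.42 rad of its 0.45 rad stop. The ball slipped about 3 mm in the pads, so a first push reached only about 0.39–0.40 rad. I pushed a little further before the timed hold.
- **Direction:** the hood and wrist rest gave the box's axis as about -25°. A rougher first estimate had given -24° to -27°.
- **Return:** the ball was back within 0.4 px of its starting place in both fixed views.
- **Rest of the scene:** the bottle, the short stick and the look-alike boxes looked unmoved, judged by eye. Sampled tool forces stayed at about 5 N or less. After withdrawal the arm was clear of everything.

No final check failed.

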